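# Snap a plating rack onto the drip bar and prove the gate

## Task

Lift the loaded plating rack out of its wooden loading block and push its spring-gated hook down onto the drip stand's bar, near the middle, until the bar is inside the hook and the gate flicks shut. Then tug the rack upwards with 5 to 10 N for about a second so that the gate bears on the bar, to prove that it holds, and finally let the rack down and leave it hanging still by the top of its hook. Keep the rack upright, keep every push and pull on the stand below 14 N, and leave the bottle, bowl and hammer alone.

Things in the scene. Friction and masses are not known exactly. Their poses are not given: they have to be found in the camera images.
- rack: Upright jewellery plating rack, 0.28 kg, 240 mm tall; origin: centre of the foot's underside, z up. Foot 14 (x) x 26 (y) x 34 high; centre bar with two cross arms (92 mm along y, heights 55 and 90) whose rings reach 17 mm out in x; crank at 98-112; above it a brass hook of flat bar (5 thick, 10 wide in y) in the rack's x-z plane, mouth open downwards; on top a finger grip.
- rack_grip (a point): Middle of the black finger grip to hold the rack by: 14 (x) x 20 (y) x 45 high, above the hook; 220 mm above the rack's origin, axes as the rack's. The hook's outer top is 25 mm below this point, the grip's top 20 mm above.
- rack_seat (a point): Where the bar's centre lies when the rack hangs: 6 mm under the inner top of the hook's bow, 184 mm above the rack's origin, 36 mm below rack_grip; axes as the rack's. The hook's inside is 20 mm wide here: spine on the -x side (inner face x = -10), nose on the +x side (x = 10, ends 20 mm below this point).
- rack_lip (a point): Lowest outer edge of the nose's lip, flared outwards to +x: 17 mm in x from rack_seat, 27 mm below it. The spine (faces x = -15 and -10) runs on down to the crank, whose top is 72 mm below rack_seat; the bar comes in sideways between lip and crank, from the rack's +x side, then up into the mouth.
- rack_gate (a joint): Sprung flap across the mouth, 24 mm long, 3 thick; 0 rad = shut, 0.79 = flat along the spine. Shut, it slopes up at 45 degrees from its pin to the inside of the nose. The bar pushes it open (3 to 8 N, similar sideways) from about 34 mm below rack_seat on; it flicks shut under the bar 3 to 7 mm below rack_seat: just that much later the bow lands hard on the bar.
- gate_pin (a point): Pin of the gate on the spine: x = -8.5 mm and 34 mm below rack_seat. The open gate leaves 17 mm of the mouth free, for the 12 mm bar. From inside the gate cannot be opened: when the rack is lifted 10 to 20 mm it bears on the bar.
- stand: Drip stand, fixed to the bench: grey tray 120 (x) x 320 (y) x 14 high, two posts 249 mm high at y = -135 and 135 mm; on them a round steel bar (12 mm in diameter, along y) is held in two black clamp bosses, 26 mm high. Origin: centre of the tray's underside, on the bench. The rack may hang on it either way round.
- stand_bar (a point): Nominal middle of the bar's axis, 225 mm above the bench; the bar runs along this frame's y and is free for 120 mm to either side. The clamps are not set exactly: the real bar is level and firm, true in x, but lies up to 8 mm higher or lower than this point. Its true height must be felt (or seen).
- block: Wooden loading block, fixed to the bench, 80 x 80 x 40 mm, origin centre of the underside; the rack's foot stands 30 mm deep in its slot with 0.8 mm play all round, so the rack must first be lifted straight up by more than 30 mm.
- bottle: Amber bottle, 48 mm in diameter, 100 mm tall, origin centre of its underside; leave alone.
- bowl: Steel bowl, 100 mm in diameter, 40 mm high, origin centre of its underside; leave alone.
- hammer: Small hammer, 180 mm long, lying along its x, origin under its middle; leave alone.

How it is judged:
By the outcome, as a careful person would: the job done as asked, in the order asked, and still so for the second after the job is handed in, with the robot touching nothing.
It also fails if it takes over 70 s, if anything falls off the work surface, if the arm or the gripper's body presses on something with over 40 N, if the wrist force passes 120 N, or if a joint passes its speed limit or range.

## Robot

A 6-joint arm with a two-finger parallel gripper is mounted at the origin on the work surface. World frame = base frame: x ahead of the robot, y to its left, z up, the work surface at z = 0. Lengths are in mm, angles in rad, forces in N, time in s.
With the tool pointing down it reaches from about 350 to 975 mm from the base axis. Payload 7.1 kg.
Tool frame: the origin (TCP) lies midway between the tips of the shut fingers; the grasp point (between the pads) lies 19 mm behind it (ctrl.grip_depth is the distance from the TCP to the grasp point, in mm); z points along the fingers, y is the line along which they close (so a half turn about z gives the same grasp; the last joint's range is limited). The gripper opens to 88 mm and grips with 3 to 60 N. Pads are 20 mm wide; open, the fingers measure 115 mm over their backs; the gripper's body (75 mm by 178 mm) begins 61 mm behind the grasp point.
Start: joints at [1.317, 0.423, 1.63, -0, 1.089, -0.019], TCP at [145.374, 607.841, 222.675] pointing down, gripper open.
Joint ranges: [-3, 3], [-0.9, 2.11], [0.09, 2.58], [-1.31, 4.45], [0.11, 2.69], [-2.54, 2.54]. Speed limits (rad/s): [2.39, 2.39, 3.01, 3.14, 3.14, 3.14].

## Interface

Orientations are given as a rotation vector (axis times angle).
In Python, from workcell import get_obs, vision, ctrl gives the robot as it stands.
- The arm moves only by the tool step_arm, never from a script. Its argument "plan" is a list of rows, each a list of 7 numbers: the opening, from -1 (shut) to 1 (fully open), then the shift along the tool's x, y, z as a fraction of full scale, then the turn, a rotation vector about the tool's x, y, z as a fraction of full scale. In form: [[fingers, dx, dy, dz, wx, wy, wz], ...]. A call has 1 to 20 rows; each row shifts and turns the commanded pose from where the row before left it, along the tool's axes as they then stand; what a row does not reach is not made up. Full scale, the value 1, is 50 mm for a shift and 0.12 rad for a turn. A row lasts 1/8 s, in which the tool goes at most 62.5 mm and 10.7 degrees, less where a joint would pass 70% of its speed; a pose out of reach is approached as far as the arm can. A call with a number of a shift or a turn outside -1 to 1 is refused whole. A call with a gripper value outside its range is refused whole. The fingers move at their own pace and stop on an object; the grip force is fixed at half the most. Time passes only in rows, so rows that do not move let the fingers close. It gives the time, the measured TCP pose, the force, the opening and the grip force at its end, in the units of the state.
- get_obs(): the state, without advancing time (a new reading comes with each control period).
- vision.get_image(name): name is "scene" or "top" or "wrist"; returns a dict with "pixels" (400x640x3 uint8, red, green, blue), "depth" (400x640 float32, mm along the optical axis (not along the pixel's ray), 0 where there is no reading), "fx", "fy", "cx", "cy" (pixels), "T" (4x4, takes a point from camera to world coordinates); the wrist camera has in their place "T_tool_cam" (4x4, takes a point from camera to tool coordinates, whose origin is the TCP and whose axes are the flange's). Camera axes: x right, y down, z forward; pixel columns grow to the right and rows downward; lengths in mm; the calibration is good to about 2 mm. A picture is of the moment at which its call begins: read the wrist's pose just before it.
- ctrl.close_job(): hands the job in; it is judged then, once.
The state is a dict: "t": time; "qpos": joint angles; "qvel": joint speeds; "joint_torque": joint torques, N m; "ee_pos": TCP position; "orientation": TCP orientation; "ft_force": force on the tool from outside, world axes, zero at the start; "moment": the same for the moment, N m; "width": finger opening in mm; "grasp_force": force on a finger pad.
Only numpy, scipy, OpenCV 4.12 (cv2) and the standard library are available. Lean on these libraries where they do the work, as an engineer would, in place of code of your own. Each camera call takes 0.05 s, during which the arm holds its last target. There are 200 camera calls.

## Working session

There is one attempt and no reset: what is moved stays moved. The work goes in short steps, Python scripts to look and compute and a tool call to move; the robot and the scene stay as the last step left them, time stands still between calls to the robot, and variables do not carry over. Pictures are saved under pics/ and viewed, at most 10 in all, crops included, and the job is handed in when it is done.

Besides the shell and the picture viewer there is one more tool, called after ">>>" as name(argument=value, ...), one argument or row to a line, values as JSON. step_arm: Moves the arm, as the interface text tells. Its arguments: {"type":"object","properties":{"plan":{"type":"array","items":{"type":"array","items":{"type":"number","minimum":-1,"maximum":1}}}},"required":["plan"]}

```bash
mkdir -p pics; ls; cat > h.py <<'E'
import numpy as np,cv2
from workcell import get_obs,vision,ctrl
from scipy.spatial.transform import Rotation as R
def img(n,save=None):
    o=get_obs(); d=vision.get_image(n)
    if n=='wrist':
        T=np.eye(4);T[:3,:3]=R.from_rotvec(o['orientation']).as_matrix();T[:3,3]=o['ee_pos'];d['T']=T@np.array(d['T_tool_cam'])
    d['T']=np.array(d['T'])
    if save: cv2.imwrite('pics/'+save,d['pixels'][:,:,::-1])
    return d
def ray(d,u,v):
    r=d['T'][:3,:3]@np.array([(u-d['cx'])/d['fx'],(v-d['cy'])/d['fy'],1]); return d['T'][:3,3],r
def onz(d,u,v,z):
    c,r=ray(d,u,v); return c+r*(z-c[2])/r[2]
def cloud(d):
    Z=d['depth'];v,u=np.mgrid[:Z.shape[0],:Z.shape[1]]
    P=np.stack([(u-d['cx'])/d['fx']*Z,(v-d['cy'])/d['fy']*Z,Z],-1)
    W=P@d['T'][:3,:3].T+d['T'][:3,3]; W[Z==0]=np.nan; return W
def st():
    o=get_obs(); M=R.from_rotvec(o['orientation']).as_matrix()
    print('t',o['t'],'p',np.round(o['ee_pos'],1),'F',np.round(o['ft_force'],2),'M',np.round(o['moment'],2),'w',o['width'],'g',o['grasp_force']); print(np.round(M,3).tolist(),np.round(o['qpos'],2))
E
python3 - <<'E'
from h import *
st()
for n in('scene','top'):
    d=img(n,n+'0.png');print(n,d['fx'],d['cx'],d['cy'],np.round(d['T'],3).tolist())
    np.savez('pics/%s0.npz'%n,**{k:d[k] for k in('pixels','depth','fx','fy','cx','cy','T')})
E
```

```text
pics
t 0.0 p [145.2 607.3 221.9] F [-0.06 -0.49  0.11] M [ 0.03 -0.01 -0.04] w 87.97091457905728 g 0.0
[[-0.973, 0.233, -0.0], [0.233, 0.973, -0.001], [0.0, -0.002, -1.0]] [ 1.32  0.42  1.63  0.    1.09 -0.02]
scene 412.29300036607924 318.9826776293748 194.69715722442143 [[0.136, 0.758, -0.638, 1156.359], [0.991, -0.115, 0.075, -78.902], [-0.017, -0.642, -0.767, 844.135], [0.0, 0.0, 0.0, 1.0]]
top 450.07626022770194 325.6922086632778 188.47071337030792 [[-0.027, -0.997, 0.068, 502.286], [-0.999, 0.028, 0.018, -7.663], [-0.02, -0.068, -0.998, 1042.514], [0.0, 0.0, 0.0, 1.0]]
```

View pics/scene0.png

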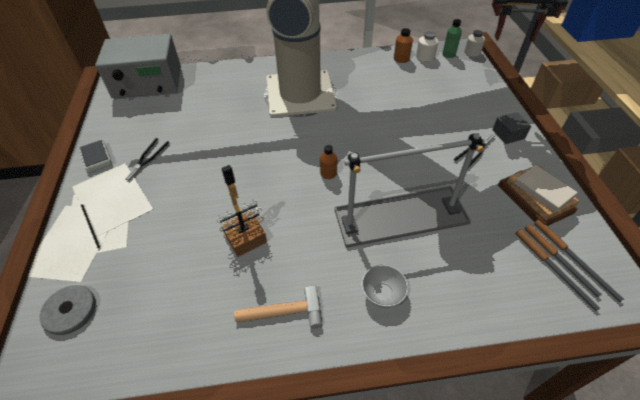

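View pics/top0.png

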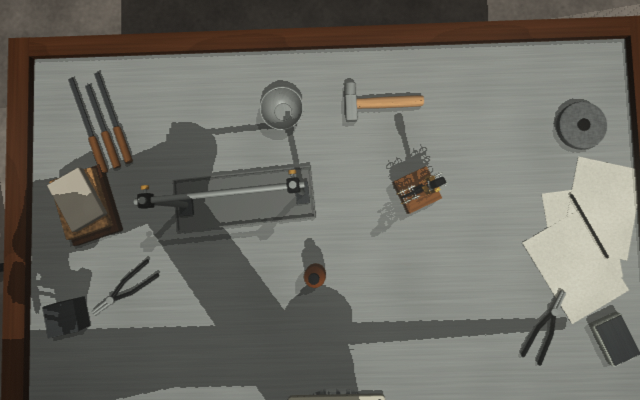

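The scene picture shows the rack in its block at about (240,215) with the grip at (229,177), and the stand bar from (355,159) to (475,143). In the top picture the rack is at (418,190), the bar runs from (150,200) to (293,185), the bottle is at (315,275) and the bowl at (281,105). Next I measure these positions.

```bash
python3 - <<'E'
from h import *
D={n:dict(np.load('pics/%s0.npz'%n)) for n in('scene','top')}
for n,d in D.items():
    W=cloud(d);hsv=cv2.cvtColor(d['pixels'],cv2.COLOR_RGB2HSV)
    x,y,z=W[...,0],W[...,1],W[...,2]
    print(n,'bench z',np.nanmedian(z[150:330,200:450]))
    rk=(y<-80)&(y>-340)&(x>380)&(x<680)
    for lo,hi in((33,46),(52,64),(84,98),(100,118),(150,195),(200,233),(235,260)):
        m=rk&(z>lo)&(z<hi)
        if m.sum()>3:
            p=W[m];c,s,a=cv2.minAreaRect(p[:,:2].astype(np.float32));print(lo,hi,m.sum(),'med',np.round(np.median(p,0),1),'rect',np.round(c,1),np.round(s,1),round(a,1))
    sb=(y>-20)&(y<400)&(x>380)&(x<680)&(z>205)&(z<245)
    p=W[sb];
    if len(p):
        vx,vy,x0,y0=cv2.fitLine(p[:,:2].astype(np.float32),cv2.DIST_HUBER,0,.01,.01).ravel();print('bar',len(p),vx,vy,x0,y0,'z pct',np.percentile(p[:,2],[5,25,50,75,95]),p.min(0),p.max(0))
    tr=(y>-20)&(y<420)&(x>380)&(x<680)&(z>9)&(z<18)
    p=W[tr]
    if len(p): print('tray',len(p),cv2.minAreaRect(p[:,:2].astype(np.float32)))
    # crops enlarged
d=D['scene'];a=d['pixels'][150:270,190:290];b=d['pixels'][125:245,330:490]
im=np.hstack([cv2.resize(a,None,fx=3,fy=3,interpolation=2),cv2.resize(b,None,fx=2.5,fy=3,interpolation=2)]);d=D['top'];
c=cv2.resize(d['pixels'][140:230,370:460],None,fx=2.6,fy=2.6,interpolation=2);cc=cv2.resize(d['pixels'][140:230,130:330],None,fx=2.3,fy=2.6,interpolation=2)
bot=np.hstack([c,cc]);w=max(im.shape[1],bot.shape[1])
f=lambda q:cv2.copyMakeBorder(q,0,0,0,w-q.shape[1],0)
o=np.vstack([f(im),f(bot)]);print(o.shape);cv2.imwrite('pics/crops.png',o[:,:,::-1])
E
```

```text
scene bench z -0.32818804136661583
33 46 694 med [ 576.3 -191.8   39.1] rect [ 562.3 -196.4] [84.1 79.9] 23.4
52 64 85 med [ 566.4 -196.4   61.3] rect [ 562.8 -196.4] [ 27.5 101.8] 24.5
84 98 99 med [ 565.5 -199.4   91.9] rect [ 562.6 -196.4] [ 27.5 102.1] 24.1
100 118 159 med [ 562.8 -198.   102.3] rect [ 563.6 -196.8] [30.6 97.3] 23.7
150 195 72 med [ 574.7 -193.7  176.8] rect [ 566.6 -197.3] [33.6  9.3] 36.1
200 233 117 med [ 569. -194.  217.] rect [ 569.8 -196.7] [21.5 14.8] 86.1
235 260 95 med [ 566.7 -195.6  246.7] rect [ 563.6 -195.8] [15.3 19.8] 18.3
bar 1030 0.074792646 -0.9971991 560.2725 195.98743 z pct [224.95266258 231.01620349 234.13427934 236.1870579  242.72349851] [534.22460641  43.91308752 205.0577245 ] [596.07022268 352.81202507 244.84053018]
tray 926 ((504.13916015625, 215.2939453125), (241.67239379882812, 395.1546630859375), 0.9299886226654053)
top bench z 1.1384929695626624
33 46 954 med [ 562.9 -190.2   40.6] rect [ 563.6 -193.3] [80.  80.8] 23.4
52 64 7 med [ 558.4 -170.6   60. ] rect [ 557.  -175.8] [23.1 65.1] 23.2
84 98 18 med [ 558.6 -177.8   94.7] rect [ 563.8 -193.1] [ 25.3 102.4] 24.2
100 118 141 med [ 558.1 -175.6  103.3] rect [ 563.5 -193. ] [29.9 97.3] 23.3
150 195 58 med [ 561.3 -190.9  173.7] rect [ 564.8 -191.2] [34.3 10.2] 16.7
200 233 72 med [ 560.6 -188.5  206.2] rect [ 562.4 -190.9] [29. 15.] 24.4
235 260 98 med [ 562.6 -191.1  249.8] rect [ 563.2 -192.8] [13.8 19.2] 21.7
bar 1261 0.0739706 -0.99726045 555.5194 199.08446 z pct [232.36770365 235.28394712 236.90424381 238.44350582 243.97601682] [531.66043311  46.18516979 206.00618729] [592.73159354 354.92893711 244.98327466]
tray 881 ((503.7515869140625, 218.29443359375), (241.38162231445312, 398.2092590332031), 0.6250919103622437)
(594, 700, 3)
```

View pics/crops.png

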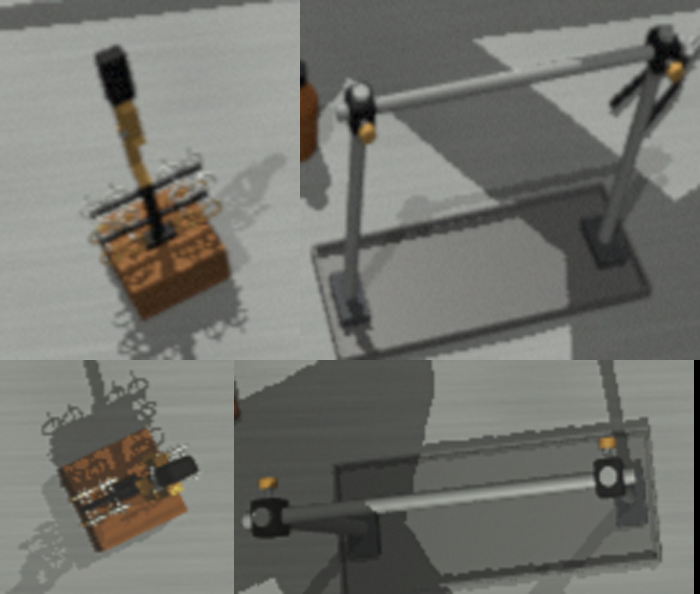

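The crops show the grip, hook and cross arms clearly, and the bar running between the two black bosses. Before moving I need the direction the nose points, and the bar's exact line and height.

```bash
python3 - <<'E'
from h import *
D={n:dict(np.load('pics/%s0.npz'%n)) for n in('scene','top')}
a=np.deg2rad(23.8);ex=np.array([np.cos(a),np.sin(a)])
for n,d in D.items():
    W=cloud(d);x,y,z=W[...,0],W[...,1],W[...,2]
    C=np.array([563.,-196.4]) if n=='scene' else np.array([563.5,-193.])
    rk=(abs(x-560)<60)&(abs(y+195)<60)
    for lo in range(115,235,10):
        m=rk&(z>lo)&(z<lo+10);u=(W[m][:,:2]-C)@ex
        if m.sum()>2: print(lo,m.sum(),'u pct',np.round(np.percentile(u,[5,50,95]),1))
    sb=(y>65)&(y<335)&(x>500)&(x<620)&(z>215)&(z<245)
    p=W[sb];vx,vy,x0,y0=cv2.fitLine(p[:,:2].astype(np.float32),cv2.DIST_HUBER,0,.01,.01).ravel()
    print(n,len(p),'dir',vx/vy,'x@200',x0+(200-y0)*vx/vy,'z',np.percentile(p[:,2],[5,50,80,95]))
    # bosses / tray extents
    bs=(x>480)&(x<640)&(y>20)&(y<380)&(z>241)&(z<256);q=W[bs];print('boss',[np.round(np.median(q[s],0),1) for s in (q[:,1]<200,q[:,1]>200) if s.sum()])
    for nm,c,b in(('bottle',(150,),0),):pass
E
```

```text
115 24 u pct [-12.6  -9.5  -3.7]
125 15 u pct [-13.7 -11.4 -10.2]
135 11 u pct [-14.  -11.1  -8.9]
145 4 u pct [-13.5 -10.1  -9.9]
155 9 u pct [-11.1  -8.3  -4.4]
165 21 u pct [-11.6  13.7  18.4]
175 23 u pct [-12.1  13.4  15.6]
185 18 u pct [ 4.8 13.4 14.9]
195 31 u pct [ 6.2 12.3 15.1]
205 37 u pct [ 1.7  5.7 10.1]
215 35 u pct [0.1 5.9 7.6]
225 32 u pct [1.1 5.7 8. ]
scene 821 dir -0.07339904 x@200 559.55475 z [226.99920585 234.06994525 236.34212821 241.91028038]
boss [array([568.6,  62.9, 243.4]), array([549.7, 330.4, 243.7])]
115 20 u pct [-12.4  -6.6  -2.1]
125 4 u pct [-14.4 -13.  -11.1]
155 10 u pct [-14.1  -9.5  -6.5]
165 24 u pct [-10.4  -0.3  18.3]
175 17 u pct [-13.5   8.9  17.5]
185 6 u pct [-14.1   0.2  13.7]
195 24 u pct [-14.5  -8.4  13.3]
205 36 u pct [-13.8   6.5  13.5]
215 10 u pct [-6.1 -1.2  4.7]
225 9 u pct [-4.6  0.9  6.6]
top 1086 dir -0.07787507 x@200 555.3261 z [232.39147447 236.77438144 238.52257595 243.01618325]
boss [array([565.5,  66.2, 245.2]), array([545.2, 332.9, 245.3])]
```

>>> step_arm(
  plan=[
    [1,0,0,-1,0,0,0.9],
    [1,0,0,-1,0,0,0.9],
    [1,0,0,-1,0,0,0.9],
    [1,0,0,-1,0,0,0.9],
  ],
)

```text
t: 0.6
ee_pos: [145.3, 607.4, 423.9]
orientation: [1.033, 2.967, -0.001]
ft_force: [0.4, 0.2, 0.4]
width: 87.9
grasp_force: 0.0
```

>>> step_arm(
  plan=[
    [1,0,0,0,0,0,1],
    [1,0,0,0,0,0,1],
    [1,0,0,0,0,0,1],
    [1,0,0,0,0,0,1],
    [1,0,0,0,0,0,0.04],
  ],
)

```text
t: 1.23
ee_pos: [145.3, 607.7, 422.2]
orientation: [1.709, 2.636, -0.001]
ft_force: [0.1, -0.2, -0.7]
width: 87.8
grasp_force: 0.0
```

>>> step_arm(
  plan=[
    [1,-0.8,0.05,0,0,0,0],
    [1,-0.8,0.05,0,0,0,0],
    [1,-0.8,0.05,0,0,0,0],
    [1,-0.8,0.05,0,0,0,0],
    [1,-0.8,0.05,0,0,0,0],
    [1,-0.8,0.05,0,0,0,0],
    [1,-0.8,0.05,0,0,0,0],
    [1,-0.8,0.05,0,0,0,0],
    [1,-0.8,0.05,0,0,0,0],
    [1,-0.8,0.05,0,0,0,0],
    [1,-0.8,0.05,0,0,0,0],
    [1,-0.8,0.05,0,0,0,0],
    [1,-0.8,0.05,0,0,0,0],
    [1,-0.8,0.05,0,0,0,0],
    [1,-0.8,0.05,0,0,0,0],
    [1,-0.8,0.05,0,0,0,0],
    [1,-0.8,0.05,0,0,0,0],
    [1,-0.8,0.05,0,0,0,0],
    [1,-0.8,0.05,0,0,0,0],
    [1,-0.8,0.05,0,0,0,0],
  ],
)

```text
t: 3.72
ee_pos: [517.1, -103.8, 422.6]
orientation: [-1.707, -2.637, -0.0]
ft_force: [0.3, 0.7, 0.4]
width: 87.6
grasp_force: 0.0
```

```bash
python3 - <<'E'
from h import *
st()
E
```

```text
t 3.725 p [ 517.1 -103.8  422.6] F [0.32 0.71 0.36] M [-0.09 -0.   -0.02] w 87.61893355754995 g 0.0
[[-0.409, 0.912, -0.0], [0.912, 0.409, 0.0], [0.0, -0.0, -1.0]] [-0.22  0.1   1.6   0.    1.44 -0.64]
```

>>> step_arm(
  plan=[
    [1,-0.7,0.05,0.3,0,0,0],
    [1,-0.7,0.05,0.3,0,0,0],
    [1,-0.64,0,0.2,0,0,0],
    [1,0,0,0,0,0,0],
  ],
)

```text
t: 4.22
ee_pos: [562.6, -195.0, 381.0]
orientation: [-1.709, -2.633, 0.001]
ft_force: [-0.9, 0.0, 0.8]
width: 88.0
grasp_force: 0.0
```

```bash
python3 - <<'E'
from h import *
st()
d=img('wrist','w1.png')
W=cloud(d);x,y,z=W[...,0],W[...,1],W[...,2]
rk=(abs(x-563)<60)&(abs(y+195)<60)
for lo,hi in((33,46),(84,98),(98,112),(200,233),(243,258)):
    p=W[rk&(z>lo)&(z<hi)]
    if len(p)>3:
        c,s,a=cv2.minAreaRect(p[:,:2].astype(np.float32));print(lo,len(p),np.round(c,1),np.round(s,1),a,np.median(p,0))
E
```

```text
t 4.225 p [ 562.6 -195.   381. ] F [-0.87  0.05  0.81] M [-0.02  0.01 -0.01] w 87.99579408892835 g 0.0
[[-0.407, 0.913, -0.003], [0.913, 0.407, 0.001], [0.002, -0.002, -1.0]] [-0.35  0.24  1.52 -0.    1.38 -0.77]
33 1802 [ 562.4 -193.7] [79.8 79.8] 23.931760787963867 [ 559.05017743 -188.70186584   39.96640256]
84 30 [ 559.1 -185.9] [24.5 85.2] 23.67095375061035 [ 560.52494165 -170.09225194   94.45224058]
98 324 [ 562.2 -194.2] [ 31.3 100.6] 23.42645835876465 [ 553.99792186 -171.82131491  102.3001114 ]
200 212 [ 561.4 -191.6] [29.5 15. ] 23.90121841430664 [ 558.09028276 -188.84280701  205.51073694]
243 298 [ 562.  -193.9] [13.6 19.3] 23.74188804626465 [ 561.69996054 -193.15992983  249.59522483]
```

View pics/w1.png

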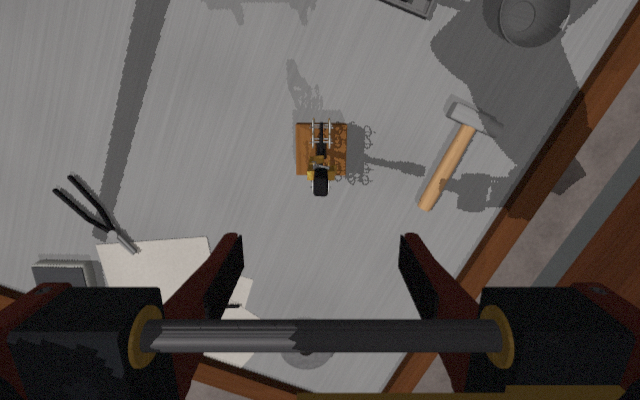

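The wrist picture shows the grip top at (320,183), midway between the fingers and square to them. Next I descend and grasp.

>>> step_arm(
  plan=[
    [1,0,0.01,0.6,0,0,0],
    [1,0,0,0.6,0,0,0],
    [1,0,0,0.6,0,0,0],
    [1,0,0,0.6,0,0,0],
    [1,0,0,0.6,0,0,0],
    [1,0,0,0.3,0,0,0],
    [1,0,0,0.02,0,0,0],
    [-0.3,0,0,0,0,0,0],
    [-0.6,0,0,0,0,0,0],
    [-0.65,0,0,0,0,0,0],
    [-0.65,0,0,0,0,0,0],
  ],
)

```text
t: 5.65
ee_pos: [563.3, -193.6, 217.1]
orientation: [1.71, 2.635, 0.0]
ft_force: [0.0, 0.4, 0.6]
width: 51.1
grasp_force: 0.0
```

>>> step_arm(
  plan=[
    [-1,0,0,0,0,0,0],
    [-1,0,0,0,0,0,0],
    [-1,0,0,0,0,0,0],
    [-1,0,0,0,0,0,0],
  ],
)

```text
t: 6.15
ee_pos: [563.0, -193.5, 216.6]
orientation: [-1.71, -2.635, 0.001]
ft_force: [-2.5, -0.1, 0.7]
width: 14.3
grasp_force: 30.0
```

```bash
python3 -c "
from h import *
st()"
```

```text
t 6.15 p [ 563.  -193.5  216.6] F [-2.49 -0.09  0.75] M [-0.28  0.47 -0.02] w 14.262116913395513 g 29.97902601957321
[[-0.407, 0.913, -0.001], [0.913, 0.407, -0.0], [0.0, -0.001, -1.0]] [-0.35  0.39  1.7  -0.    1.05 -0.77]
```

>>> step_arm(
  plan=[
    [-1,0,0,-0.05,0,0,0],
    [-1,0,0,-0.1,0,0,0],
    [-1,0,0,-0.15,0,0,0],
    [-1,0,0,-0.2,0,0,0],
    [-1,0,0,-0.2,0,0,0],
    [-1,0,0,-0.2,0,0,0],
    [-1,0,0,-0.2,0,0,0],
    [-1,0,0,-0.4,0,0,0],
    [-1,0,0,-0.5,0,0,0],
    [-1,0,0,-0.3,0,0,0],
    [-1,0,0,0,0,0,0],
    [-1,0,0,0,0,0,0],
  ],
)

```text
t: 7.65
ee_pos: [562.7, -193.3, 330.8]
orientation: [-1.71, -2.634, 0.0]
ft_force: [-0.3, -0.7, -3.0]
width: 14.0
grasp_force: 30.0
```

```bash
python3 - <<'E'
from h import *
st()
d=img('scene','s2.png')
cv2.imwrite('pics/s2c.png',cv2.resize(d['pixels'][80:280,170:400],None,fx=3,fy=3,interpolation=2)[:,:,::-1])
st()
E
```

```text
t 7.65 p [ 562.7 -193.3  330.8] F [-0.33 -0.67 -3.  ] M [-0.13  0.06  0.02] w 13.99094880118187 g 29.988517463207245
[[-0.407, 0.913, -0.001], [0.913, 0.407, 0.0], [0.001, -0.001, -1.0]] [-0.35  0.28  1.59 -0.    1.28 -0.77]
t 7.7 p [ 562.6 -193.3  330.5] F [ 1.09 -0.15 -2.93] M [-0.09  0.01  0.01] w 13.995658676617014 g 29.98865246772766
[[-0.407, 0.913, -0.002], [0.913, 0.407, 0.001], [0.001, -0.001, -1.0]] [-0.35  0.28  1.59 -0.    1.28 -0.77]
```

View pics/s2c.png

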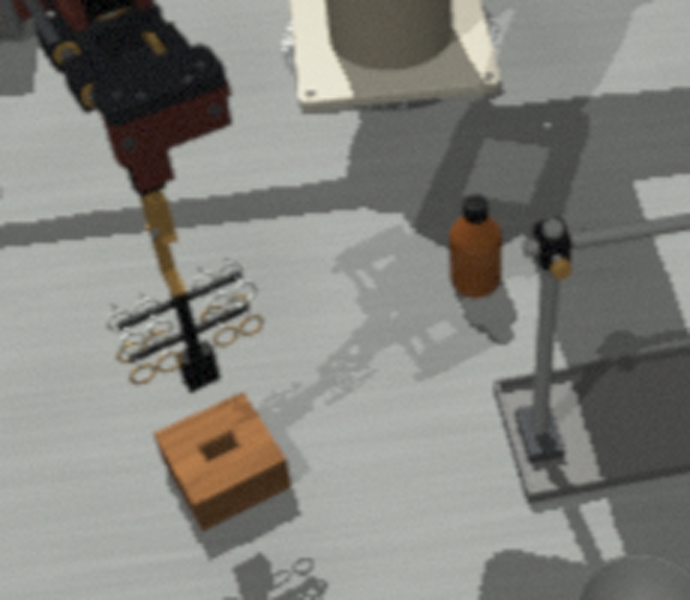

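The rack is out of the block, hanging upright. I turn it square to the bar and carry it round to the robot's side of the stand.

>>> step_arm(
  plan=[
    [-1,0,0,0,0,0,0.6],
    [-1,0,0,0,0,0,0.8],
    [-1,0,0,0,0,0,0.8],
    [-1,0,0,0,0,0,0.66],
    [-1,0,-0.3,0,0,0,0],
    [-1,0,-0.4,0,0,0,0],
    [-1,0,-0.2,0,0,0,0],
  ],
)

```text
t: 8.57
ee_pos: [516.6, -196.8, 331.2]
orientation: [-2.133, -2.304, 0.001]
ft_force: [-0.4, -0.7, -4.1]
width: 14.0
grasp_force: 30.0
```

>>> step_arm(
  plan=[
    [-1,0.3,0,0,0,0,0],
    [-1,0.6,0,0,0,0,0],
    [-1,0.6,0,0,0,0,0],
    [-1,0.6,0,0,0,0,0],
    [-1,0.6,0,0,0,0,0],
    [-1,0.6,0,0,0,0,0],
    [-1,0.6,0,0,0,0,0],
    [-1,0.6,0,0,0,0,0],
    [-1,0.6,0,0,0,0,0],
    [-1,0.6,0,0,0,0,0],
    [-1,0.6,0,0,0,0,0],
    [-1,0.6,0,0,0,0,0],
    [-1,0.6,0,0,0,0,0],
    [-1,0.3,0,0,0,0,0],
    [-1,0,0,0,0,0,0],
    [-1,0,0,0,0,0,0],
    [-1,0,0,0,0,0,0],
  ],
)

```text
t: 10.7
ee_pos: [488.8, 191.2, 331.7]
orientation: [2.136, 2.303, -0.0]
ft_force: [0.5, 0.1, -3.9]
width: 13.7
grasp_force: 30.0
```

```bash
python3 - <<'E'
from h import *
st()
for n in('scene','top'):
    d=img(n,n+'3.png');W=cloud(d);x,y,z=W[...,0],W[...,1],W[...,2]
    o=get_obs();p0=o['ee_pos'];u=np.array([1,.075])/np.hypot(1,.075)
    print(n)
    for lo in range(int(p0[2])-120,int(p0[2])+1,10):
        m=(abs(x-p0[0])<40)&(abs(y-p0[1])<25)&(z>lo)&(z<lo+10)
        q=(W[m][:,:2]-p0[:2])@u
        if m.sum()>2:print(lo,m.sum(),np.round(np.percentile(q,[5,50,95]),1))
    for nm,sl in(('near',(80,140)),('far',(250,320))):
        m=(y>sl[0])&(y<sl[1])&(abs(x-557)<25)&(z>222)&(z<245)
        if m.sum():print(nm,m.sum(),np.round(np.median(W[m],0),1),np.round(np.percentile(W[m][:,2],[10,50,90]),1))
E
```

```text
t 10.7 p [488.8 191.2 331.7] F [ 0.45  0.12 -3.93] M [-0.05  0.09 -0.01] w 13.744645373682623 g 29.999422430992126
[[-0.075, 0.997, -0.0], [0.997, 0.075, -0.0], [-0.0, -0.0, -1.0]] [ 0.35  0.16  1.73 -0.    1.25  0.28]
scene
211 89 [-10.8   2.4  13.2]
221 31 [-6.4 -0.2  4. ]
231 22 [-11.9  -8.5  -5.1]
241 20 [-12.8  -9.4  -8.2]
251 20 [-11.9  -9.7  -8.3]
261 15 [-13.5 -10.1  -7.5]
271 23 [-12.2  -9.7  -3. ]
281 39 [-11.4   1.6  19. ]
291 42 [-11.9  12.5  17.2]
301 34 [-11.9  14.8  16.7]
311 39 [ 1.7 13.7 17. ]
321 27 [-0.2  7.1 10.3]
331 64 [-8.4 15.2 17. ]
near 156 [565.4 109.4 234.2] [229.  234.2 236.4]
far 168 [552.2 283.9 233.8] [229.4 233.8 235.9]
top
211 73 [-10.8   1.3  13.2]
221 28 [-4.6  1.5  4.6]
231 28 [-14.6  -6.3  -2.6]
241 3 [-13.3 -11.8 -10.2]
251 4 [-13.  -11.4 -10. ]
261 4 [-12.9 -11.1  -9.3]
271 19 [-11.1  -7.3  -4.7]
281 35 [-12.6   0.1  18.8]
291 18 [-11.9  10.3  17.2]
301 10 [-12.9   1.1  15.1]
311 11 [-11.7  -6.1  12.6]
321 8 [-5.3  1.1  4.6]
331 26 [-6.6  2.1 14.3]
near 223 [561.9 109.1 236.6] [233.9 236.6 238.6]
far 67 [550.7 259.8 236.9] [233.2 236.9 238.5]
```

>>> step_arm(
  plan=[
    [-1,0,0,0.3,0,0,0],
    [-1,0,0,0.28,0,0,0],
    [-1,0,0.2,0,0,0,0],
    [-1,0,0.3,0,0,0,0],
    [-1,0,0.3,0,0,0,0],
    [-1,0,0.2,0,0,0,0],
    [-1,0,0.1,0,0,0,0],
    [-1,0,0.1,0,0,0,0],
    [-1,0,0,0,0,0,0],
    [-1,0,0,0,0,0,0],
  ],
)

```text
t: 12.05
ee_pos: [548.3, 196.5, 302.7]
orientation: [-2.135, -2.304, 0.0]
ft_force: [-0.1, -0.8, -3.2]
width: 13.9
grasp_force: 30.0
```

```bash
python3 -c "
from h import *
st()
d=img('scene');cv2.imwrite('pics/s4c.png',cv2.resize(d['pixels'][70:250,310:510],None,fx=3.3,fy=3.3,interpolation=2)[:,:,::-1])
st()"
```

```text
t 12.05 p [548.3 196.5 302.7] F [-0.09 -0.81 -3.16] M [-0.06  0.11 -0.03] w 13.90716818519798 g 29.999470710754395
[[-0.076, 0.997, -0.0], [0.997, 0.076, -0.0], [-0.0, -0.0, -1.0]] [0.32 0.28 1.65 0.   1.22 0.25]
t 12.1 p [548.2 196.5 302.7] F [ 0.72  0.47 -3.87] M [-0.07  0.04  0.  ] w 14.088184947916014 g 29.99933749437332
[[-0.076, 0.997, -0.0], [0.997, 0.076, -0.0], [-0.0, -0.0, -1.0]] [0.32 0.28 1.65 0.   1.22 0.25]
```

View pics/s4c.png

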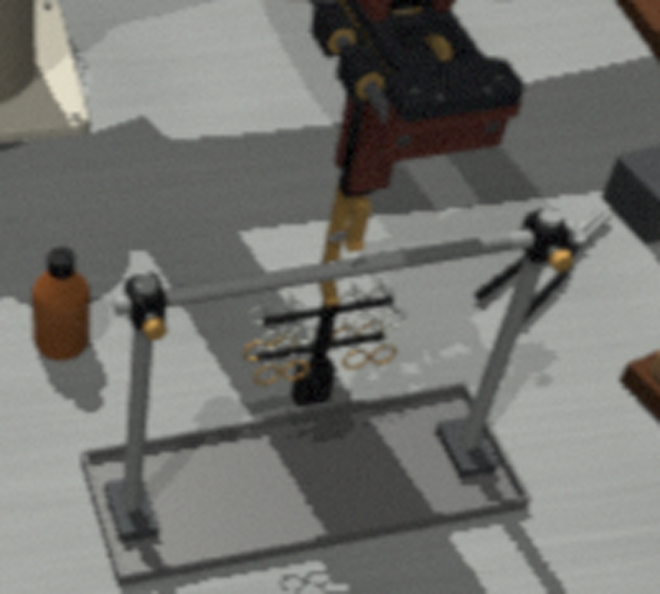

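The picture shows the bar passing in front of the spine, below the hook's nose at (355,235) and above the cross arms. Next I feel forward for the spine in small steps.

>>> step_arm(
  plan=[
    [-1,0,0.08,0,0,0,0],
    [-1,0,0.08,0,0,0,0],
    [-1,0,0.02,0,0,0,0],
    [-1,0,0,0,0,0,0],
  ],
)

```text
t: 12.6
ee_pos: [557.6, 197.2, 302.6]
orientation: [-2.135, -2.304, 0.0]
ft_force: [-0.3, 0.2, -3.4]
width: 14.1
grasp_force: 30.0
```

>>> step_arm(
  plan=[
    [-1,0,0.02,0,0,0,0],
    [-1,0,0,0,0,0,0],
  ],
)

```text
t: 12.85
ee_pos: [558.6, 197.3, 302.7]
orientation: [2.135, 2.304, 0.0]
ft_force: [0.3, -0.2, -3.8]
width: 13.9
grasp_force: 30.0
```

>>> step_arm(
  plan=[
    [-1,0,0.02,0,0,0,0],
    [-1,0,0,0,0,0,0],
  ],
)

```text
t: 13.1
ee_pos: [559.1, 197.3, 302.6]
orientation: [-2.135, -2.304, 0.001]
ft_force: [-2.7, -0.1, -2.5]
width: 13.6
grasp_force: 30.0
```

>>> step_arm(
  plan=[
    [-1,0,0.02,0,0,0,0],
    [-1,0,0,0,0,0,0],
  ],
)

```text
t: 13.35
ee_pos: [559.4, 197.4, 302.5]
orientation: [-2.134, -2.303, 0.003]
ft_force: [-5.3, -1.3, -1.7]
width: 13.8
grasp_force: 30.0
```

Contact came at about x = 558.8, so I back off 6 mm to put the bar inside the mouth. Then I lower the rack onto the gate.

>>> step_arm(
  plan=[
    [-1,0,-0.06,0,0,0,0],
    [-1,0,-0.06,0,0,0,0],
    [-1,0,0,0,0,0,0],
    [-1,0,0,0.1,0,0,0],
    [-1,0,0,0.1,0,0,0],
    [-1,0,0,0.04,0,0,0],
    [-1,0,0,0,0,0,0],
    [-1,0,0,0,0,0,0],
  ],
)

```text
t: 14.35
ee_pos: [554.7, 197.0, 290.8]
orientation: [2.135, 2.304, 0.0]
ft_force: [0.8, 0.6, -3.2]
width: 14.0
grasp_force: 30.0
```

>>> step_arm(
  plan=[
    [-1,0,0,0.04,0,0,0],
    [-1,0,0,0.04,0,0,0],
    [-1,0,0,0,0,0,0],
  ],
)

```text
t: 14.72
ee_pos: [554.0, 197.1, 287.7]
orientation: [-2.135, -2.304, 0.0]
ft_force: [-4.5, -0.2, 5.2]
width: 13.6
grasp_force: 30.0
```

>>> step_arm(
  plan=[
    [-1,0,0,0.04,0,0,0],
    [-1,0,0,0.04,0,0,0],
    [-1,0,0,0,0,0,0],
  ],
)

```text
t: 15.1
ee_pos: [553.2, 197.1, 283.1]
orientation: [-2.134, -2.303, 0.003]
ft_force: [-6.0, 0.1, 3.8]
width: 14.3
grasp_force: 30.0
```

>>> step_arm(
  plan=[
    [-1,0,0,0.04,0,0,0],
    [-1,0,0,0.04,0,0,0],
    [-1,0,0,0,0,0,0],
  ],
)

```text
t: 15.48
ee_pos: [552.8, 196.9, 278.6]
orientation: [-2.134, -2.302, 0.004]
ft_force: [-6.6, -0.1, 0.6]
width: 13.9
grasp_force: 30.0
```

>>> step_arm(
  plan=[
    [-1,0,0,0.04,0,0,0],
    [-1,0,0,0.04,0,0,0],
    [-1,0,0,0.04,0,0,0],
    [-1,0,0,0.04,0,0,0],
    [-1,0,0,0,0,0,0],
  ],
)

```text
t: 16.1
ee_pos: [552.9, 196.8, 270.2]
orientation: [-2.134, -2.302, 0.005]
ft_force: [-4.9, 0.2, -1.6]
width: 13.6
grasp_force: 30.0
```

>>> step_arm(
  plan=[
    [-1,0,0,0.04,0,0,0],
    [-1,0,0,0.04,0,0,0],
    [-1,0,0,0,0,0,0],
  ],
)

```text
t: 16.48
ee_pos: [553.6, 196.9, 266.1]
orientation: [-2.135, -2.303, 0.003]
ft_force: [-4.7, 0.1, -2.4]
width: 13.9
grasp_force: 30.0
```

>>> step_arm(
  plan=[
    [-1,0,0,0.04,0,0,0],
    [-1,0,0,0,0,0,0],
  ],
)

```text
t: 16.73
ee_pos: [554.1, 196.9, 264.2]
orientation: [-2.135, -2.304, 0.002]
ft_force: [-4.9, -0.5, -3.1]
width: 14.3
grasp_force: 30.0
```

>>> step_arm(
  plan=[
    [-1,0,0,0.02,0,0,0],
    [-1,0,0,0,0,0,0],
  ],
)

```text
t: 16.98
ee_pos: [554.3, 197.0, 263.4]
orientation: [-2.135, -2.304, 0.001]
ft_force: [-5.3, -0.6, -2.8]
width: 14.1
grasp_force: 30.0
```

>>> step_arm(
  plan=[
    [-1,0,0,0.02,0,0,0],
    [-1,0,0,0,0,0,0],
  ],
)

```text
t: 17.23
ee_pos: [554.4, 197.0, 262.5]
orientation: [-2.135, -2.304, 0.0]
ft_force: [-5.2, -0.1, -3.1]
width: 13.7
grasp_force: 30.0
```

>>> step_arm(
  plan=[
    [-1,0,0,0.02,0,0,0],
    [-1,0,0,0,0,0,0],
  ],
)

```text
t: 17.48
ee_pos: [554.4, 196.9, 261.4]
orientation: [-2.135, -2.304, 0.001]
ft_force: [-5.0, -0.5, -3.9]
width: 14.1
grasp_force: 30.0
```

>>> step_arm(
  plan=[
    [-1,0,0,0.02,0,0,0],
    [-1,0,0,0,0,0,0],
  ],
)

```text
t: 17.73
ee_pos: [554.3, 196.9, 260.3]
orientation: [-2.135, -2.304, 0.001]
ft_force: [-4.6, 0.6, -4.6]
width: 13.8
grasp_force: 30.0
```

>>> step_arm(
  plan=[
    [-1,0,0,0.02,0,0,0],
    [-1,0,0,0,0,0,0],
  ],
)

```text
t: 17.98
ee_pos: [554.3, 196.9, 259.3]
orientation: [-2.135, -2.304, 0.001]
ft_force: [-4.5, -0.2, -5.9]
width: 14.1
grasp_force: 30.0
```

>>> step_arm(
  plan=[
    [-1,0,0,0.02,0,0,0],
    [-1,0,0,0,0,0,0],
  ],
)

```text
t: 18.23
ee_pos: [554.1, 196.9, 258.1]
orientation: [-2.135, -2.304, 0.002]
ft_force: [-4.4, -0.8, -8.0]
width: 13.9
grasp_force: 30.0
```

>>> step_arm(
  plan=[
    [-1,0,0,0.02,0,0,0],
    [-1,0,0,0,0,0,0],
  ],
)

```text
t: 18.48
ee_pos: [555.9, 197.3, 258.5]
orientation: [2.134, 2.303, 0.004]
ft_force: [-0.5, 0.3, -3.3]
width: 14.1
grasp_force: 30.0
```

The gate has flicked: the side force dropped to zero. I check the state before the tug.

>>> step_arm(
  plan=[
    [-1,0,0,0,0,0,0],
    [-1,0,0,0,0,0,0],
  ],
)

```text
t: 18.73
ee_pos: [554.9, 197.1, 258.0]
orientation: [2.135, 2.304, 0.001]
ft_force: [-0.2, -0.1, -3.6]
width: 14.0
grasp_force: 30.0
```

```bash
python3 -c "
from h import *
st()
d=img('scene');cv2.imwrite('pics/s5c.png',cv2.resize(d['pixels'][110:210,370:470],None,fx=6,fy=6,interpolation=2)[:,:,::-1])
st()"
```

```text
t 18.725 p [554.9 197.1 258. ] F [-0.16 -0.09 -3.63] M [-0.07  0.05 -0.07] w 14.015349906549398 g 29.999464452266693
[[-0.076, 0.997, 0.001], [0.997, 0.076, 0.0], [0.0, 0.001, -1.0]] [ 0.32  0.33  1.68 -0.    1.13  0.25]
t 18.775 p [554.8 197.  257.9] F [-0.62 -0.29 -4.24] M [-0.05  0.02 -0.05] w 13.599904482835163 g 29.9993634223938
[[-0.076, 0.997, 0.001], [0.997, 0.076, 0.0], [0.0, 0.001, -1.0]] [ 0.32  0.33  1.68 -0.    1.13  0.25]
```

View pics/s5c.png

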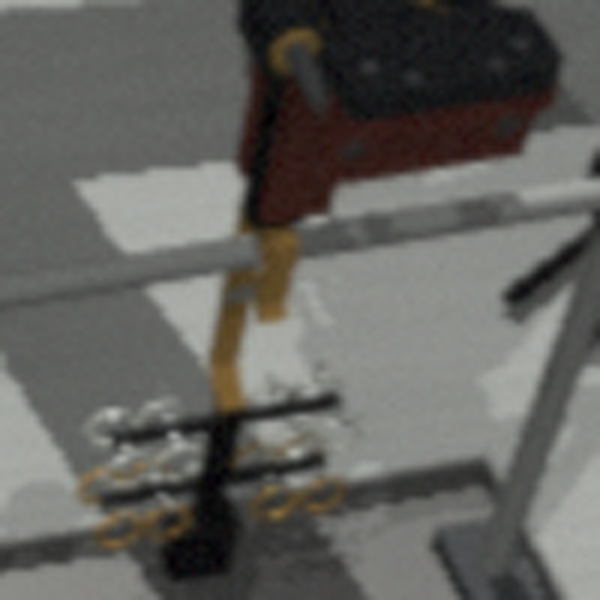

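The picture shows the bar inside the hook at (260,250), with the nose in front of it and the gate below it at (240,290). Next I bring the rack slightly towards +x and lift in small steps until the gate bears.

>>> step_arm(
  plan=[
    [-1,0,0.05,-0.04,0,0,0],
    [-1,0,0,-0.04,0,0,0],
    [-1,0,0,-0.02,0,0,0],
    [-1,0,0,0,0,0,0],
    [-1,0,0,0,0,0,0],
  ],
)

```text
t: 19.4
ee_pos: [557.0, 197.2, 262.6]
orientation: [-2.135, -2.304, 0.0]
ft_force: [0.0, 0.4, -3.9]
width: 13.7
grasp_force: 30.0
```

>>> step_arm(
  plan=[
    [-1,0,0,-0.03,0,0,0],
    [-1,0,0,0,0,0,0],
  ],
)

```text
t: 19.65
ee_pos: [557.1, 197.2, 264.3]
orientation: [2.135, 2.304, 0.0]
ft_force: [0.2, -0.0, -2.7]
width: 13.8
grasp_force: 30.0
```

>>> step_arm(
  plan=[
    [-1,0,0,-0.02,0,0,0],
    [-1,0,0,0,0,0,0],
  ],
)

```text
t: 19.9
ee_pos: [557.1, 197.2, 265.3]
orientation: [2.135, 2.304, 0.0]
ft_force: [-0.1, -0.3, -4.1]
width: 14.2
grasp_force: 30.0
```

>>> step_arm(
  plan=[
    [-1,0,0,-0.02,0,0,0],
    [-1,0,0,0,0,0,0],
  ],
)

```text
t: 20.15
ee_pos: [557.1, 197.2, 266.3]
orientation: [2.135, 2.304, 0.0]
ft_force: [-0.3, -0.8, -3.6]
width: 13.5
grasp_force: 30.0
```

>>> step_arm(
  plan=[
    [-1,0,0,-0.02,0,0,0],
    [-1,0,0,0,0,0,0],
  ],
)

```text
t: 20.4
ee_pos: [557.1, 197.2, 267.3]
orientation: [2.135, 2.304, 0.0]
ft_force: [0.1, 0.9, -4.0]
width: 13.5
grasp_force: 30.0
```

>>> step_arm(
  plan=[
    [-1,0,0,-0.02,0,0,0],
    [-1,0,0,0,0,0,0],
  ],
)

```text
t: 20.65
ee_pos: [557.1, 197.2, 268.3]
orientation: [2.135, 2.304, 0.0]
ft_force: [-0.2, 0.2, -4.1]
width: 13.9
grasp_force: 30.0
```

>>> step_arm(
  plan=[
    [-1,0,0,-0.02,0,0,0],
    [-1,0,0,0,0,0,0],
  ],
)

```text
t: 20.9
ee_pos: [557.1, 197.2, 269.3]
orientation: [2.135, 2.304, 0.0]
ft_force: [0.2, -0.0, -3.1]
width: 13.8
grasp_force: 30.0
```

>>> step_arm(
  plan=[
    [-1,0,0,-0.02,0,0,0],
    [-1,0,0,0,0,0,0],
  ],
)

```text
t: 21.15
ee_pos: [557.1, 197.2, 270.3]
orientation: [2.135, 2.304, 0.0]
ft_force: [-0.5, -0.0, -4.2]
width: 13.9
grasp_force: 30.0
```

>>> step_arm(
  plan=[
    [-1,0,0,-0.02,0,0,0],
    [-1,0,0,0,0,0,0],
  ],
)

```text
t: 21.4
ee_pos: [557.1, 197.2, 271.1]
orientation: [2.135, 2.304, 0.0]
ft_force: [0.3, -0.2, -4.5]
width: 13.9
grasp_force: 30.0
```

>>> step_arm(
  plan=[
    [-1,0,0,-0.01,0,0,0],
    [-1,0,0,0,0,0,0],
  ],
)

```text
t: 21.65
ee_pos: [557.0, 197.2, 271.3]
orientation: [-2.135, -2.304, 0.0]
ft_force: [2.5, 0.1, -8.6]
width: 14.0
grasp_force: 30.0
```

>>> step_arm(
  plan=[
    [-1,0,0,0,0,0,0],
  ],
)

```text
t: 21.78
ee_pos: [557.0, 197.1, 271.3]
orientation: [-2.135, -2.304, 0.0]
ft_force: [2.8, -0.0, -9.4]
width: 14.0
grasp_force: 30.0
```

>>> step_arm(
  plan=[
    [-1,0,0,-0.002,0,0,0],
    [-1,0,0,0,0,0,0],
  ],
)

```text
t: 22.02
ee_pos: [557.0, 197.1, 271.4]
orientation: [-2.135, -2.304, 0.001]
ft_force: [3.5, -0.7, -12.4]
width: 13.5
grasp_force: 30.0
```

>>> step_arm(
  plan=[
    [-1,0,0,0,0,0,0],
    [-1,0,0,0,0,0,0],
    [-1,0,0,0,0,0,0],
  ],
)

```text
t: 22.4
ee_pos: [556.9, 197.1, 271.4]
orientation: [-2.135, -2.304, 0.001]
ft_force: [3.8, 0.5, -14.0]
width: 14.2
grasp_force: 30.0
```

>>> step_arm(
  plan=[
    [-1,0,0,0,0,0,0],
    [-1,0,0,0,0,0,0],
    [-1,0,0,0,0,0,0],
    [-1,0,0,0,0,0,0],
  ],
)

```text
t: 22.9
ee_pos: [557.0, 197.1, 271.6]
orientation: [2.135, 2.304, -0.0]
ft_force: [4.3, 0.6, -16.8]
width: 14.0
grasp_force: 30.0
```

>>> step_arm(
  plan=[
    [-1,0,0,0.016,0,0,0],
  ],
)

```text
t: 23.02
ee_pos: [557.1, 197.2, 271.5]
orientation: [2.135, 2.304, 0.0]
ft_force: [2.0, -0.1, -9.6]
width: 14.0
grasp_force: 30.0
```

>>> step_arm(
  plan=[
    [-1,0,0,0,0,0,0],
  ],
)

```text
t: 23.15
ee_pos: [557.1, 197.2, 271.5]
orientation: [2.135, 2.304, 0.001]
ft_force: [2.4, -1.0, -11.7]
width: 13.7
grasp_force: 30.0
```

>>> step_arm(
  plan=[
    [-1,0,0,0.002,0,0,0],
  ],
)

```text
t: 23.28
ee_pos: [557.2, 197.2, 271.5]
orientation: [2.135, 2.304, 0.001]
ft_force: [3.4, -0.1, -9.6]
width: 14.0
grasp_force: 30.0
```

>>> step_arm(
  plan=[
    [-1,0,0,0,0,0,0],
  ],
)

```text
t: 23.4
ee_pos: [557.2, 197.2, 271.4]
orientation: [2.135, 2.304, 0.001]
ft_force: [1.9, -0.5, -8.6]
width: 14.1
grasp_force: 30.0
```

>>> step_arm(
  plan=[
    [-1,0,0,0,0,0,0],
  ],
)

```text
t: 23.52
ee_pos: [557.2, 197.2, 271.4]
orientation: [2.135, 2.304, 0.001]
ft_force: [1.2, -0.8, -7.3]
width: 13.7
grasp_force: 30.0
```

>>> step_arm(
  plan=[
    [-1,0,0,-0.008,0,0,0],
  ],
)

```text
t: 23.65
ee_pos: [557.2, 197.2, 271.4]
orientation: [2.135, 2.304, 0.0]
ft_force: [2.6, -0.9, -8.9]
width: 13.4
grasp_force: 30.0
```

>>> step_arm(
  plan=[
    [-1,0,0,0,0,0,0],
  ],
)

```text
t: 23.78
ee_pos: [557.2, 197.2, 271.4]
orientation: [2.135, 2.304, 0.0]
ft_force: [2.4, -0.4, -7.4]
width: 14.1
grasp_force: 30.0
```

>>> step_arm(
  plan=[
    [-1,0,0,0,0,0,0],
  ],
)

```text
t: 23.9
ee_pos: [557.2, 197.2, 271.4]
orientation: [2.135, 2.304, 0.0]
ft_force: [2.8, -1.4, -8.2]
width: 13.9
grasp_force: 30.0
```

>>> step_arm(
  plan=[
    [-1,0,0,-0.005,0,0,0],
  ],
)

```text
t: 24.02
ee_pos: [557.1, 197.2, 271.5]
orientation: [2.135, 2.304, 0.0]
ft_force: [3.6, -0.5, -9.4]
width: 13.7
grasp_force: 30.0
```

>>> step_arm(
  plan=[
    [-1,0,0,0,0,0,0],
  ],
)

```text
t: 24.15
ee_pos: [557.1, 197.2, 271.4]
orientation: [2.135, 2.304, 0.0]
ft_force: [3.1, -0.7, -9.1]
width: 13.8
grasp_force: 30.0
```

>>> step_arm(
  plan=[
    [-1,0,0,0,0,0,0],
  ],
)

```text
t: 24.28
ee_pos: [557.1, 197.2, 271.4]
orientation: [2.135, 2.304, 0.0]
ft_force: [4.0, -0.2, -8.8]
width: 14.1
grasp_force: 30.0
```

>>> step_arm(
  plan=[
    [-1,0,0,0,0,0,0],
  ],
)

```text
t: 24.4
ee_pos: [557.1, 197.2, 271.4]
orientation: [2.135, 2.304, 0.0]
ft_force: [3.1, 0.2, -9.1]
width: 13.8
grasp_force: 30.0
```

>>> step_arm(
  plan=[
    [-1,0,0,-0.003,0,0,0],
  ],
)

```text
t: 24.52
ee_pos: [557.1, 197.2, 271.5]
orientation: [2.135, 2.304, -0.0]
ft_force: [3.9, -0.6, -11.1]
width: 13.8
grasp_force: 30.0
```

>>> step_arm(
  plan=[
    [-1,0,0,0,0,0,0],
    [-1,0,0,0,0,0,0],
  ],
)

```text
t: 24.78
ee_pos: [557.1, 197.2, 271.5]
orientation: [2.135, 2.304, 0.0]
ft_force: [4.1, 0.6, -10.6]
width: 13.9
grasp_force: 30.0
```

>>> step_arm(
  plan=[
    [-1,0,0,0,0,0,0],
    [-1,0,0,0,0,0,0],
  ],
)

```text
t: 25.02
ee_pos: [557.0, 197.2, 271.5]
orientation: [2.135, 2.304, -0.0]
ft_force: [4.4, 0.5, -12.4]
width: 13.9
grasp_force: 30.0
```

>>> step_arm(
  plan=[
    [-1,0,0,0,0,0,0],
    [-1,0,0,0,0,0,0],
  ],
)

```text
t: 25.28
ee_pos: [557.0, 197.2, 271.6]
orientation: [2.135, 2.304, -0.0]
ft_force: [5.4, -0.0, -12.0]
width: 13.9
grasp_force: 30.0
```

>>> step_arm(
  plan=[
    [-1,0,0,0.006,0,0,0],
    [-1,0,0,0,0,0,0],
  ],
)

```text
t: 25.52
ee_pos: [557.1, 197.2, 271.5]
orientation: [2.135, 2.304, 0.0]
ft_force: [4.3, 0.3, -11.6]
width: 13.3
grasp_force: 30.0
```

>>> step_arm(
  plan=[
    [-1,0,0,0,0,0,0],
    [-1,0,0,0,0,0,0],
  ],
)

```text
t: 25.78
ee_pos: [557.1, 197.2, 271.5]
orientation: [2.135, 2.304, 0.0]
ft_force: [4.8, -0.5, -9.2]
width: 13.7
grasp_force: 30.0
```

>>> step_arm(
  plan=[
    [-1,0,0,0,0,0,0],
    [-1,0,0,0,0,0,0],
  ],
)

```text
t: 26.02
ee_pos: [557.1, 197.2, 271.5]
orientation: [2.135, 2.304, 0.0]
ft_force: [3.5, 0.1, -9.6]
width: 14.0
grasp_force: 30.0
```

>>> step_arm(
  plan=[
    [-1,0,0,0,0,0,0],
    [-1,0,0,0,0,0,0],
  ],
)

```text
t: 26.28
ee_pos: [557.1, 197.2, 271.5]
orientation: [2.135, 2.304, 0.0]
ft_force: [4.4, 0.6, -9.4]
width: 13.5
grasp_force: 30.0
```

>>> step_arm(
  plan=[
    [-1,0,0,0,0,0,0],
    [-1,0,0,0,0,0,0],
  ],
)

```text
t: 26.52
ee_pos: [557.1, 197.2, 271.5]
orientation: [2.135, 2.304, 0.0]
ft_force: [4.0, 0.1, -9.1]
width: 13.9
grasp_force: 30.0
```

>>> step_arm(
  plan=[
    [-1,0,0,0.02,0,0,0],
    [-1,0,-0.02,0.05,0,0,0],
    [-1,0,-0.025,0.06,0,0,0],
    [-1,0,0,0.06,0,0,0],
    [-1,0,0,0.06,0,0,0],
    [-1,0,0,0.04,0,0,0],
    [-1,0,0,0,0,0,0],
    [-1,0,0,0,0,0,0],
  ],
)

```text
t: 27.52
ee_pos: [554.9, 197.0, 257.0]
orientation: [2.135, 2.304, 0.0]
ft_force: [0.3, -0.2, -3.2]
width: 13.9
grasp_force: 30.0
```

>>> step_arm(
  plan=[
    [-1,0,0,0.02,0,0,0],
    [-1,0,0,0,0,0,0],
  ],
)

```text
t: 27.78
ee_pos: [554.7, 197.0, 255.8]
orientation: [-2.135, -2.304, 0.0]
ft_force: [0.3, 0.4, -3.5]
width: 14.0
grasp_force: 30.0
```

>>> step_arm(
  plan=[
    [-1,0,0,0.01,0,0,0],
    [-1,0,0,0,0,0,0],
  ],
)

```text
t: 28.02
ee_pos: [554.8, 197.0, 255.3]
orientation: [-2.135, -2.304, 0.0]
ft_force: [0.9, 0.4, -2.8]
width: 13.8
grasp_force: 30.0
```

>>> step_arm(
  plan=[
    [-1,0,0,0.01,0,0,0],
    [-1,0,0,0,0,0,0],
  ],
)

```text
t: 28.28
ee_pos: [554.7, 197.0, 254.8]
orientation: [-2.135, -2.304, 0.0]
ft_force: [-0.8, -0.1, -3.3]
width: 14.1
grasp_force: 30.0
```

>>> step_arm(
  plan=[
    [-1,0,0,0.01,0,0,0],
    [-1,0,0,0,0,0,0],
  ],
)

```text
t: 28.52
ee_pos: [554.7, 197.0, 254.3]
orientation: [-2.135, -2.304, 0.0]
ft_force: [-0.4, -0.4, -2.6]
width: 13.9
grasp_force: 30.0
```

>>> step_arm(
  plan=[
    [-1,0,0,0.01,0,0,0],
    [-1,0,0,0,0,0,0],
  ],
)

```text
t: 28.78
ee_pos: [554.8, 197.0, 253.8]
orientation: [-2.135, -2.304, 0.0]
ft_force: [-0.1, 0.7, -2.9]
width: 13.8
grasp_force: 30.0
```

>>> step_arm(
  plan=[
    [-1,0,0,0.01,0,0,0],
    [-1,0,0,0,0,0,0],
  ],
)

```text
t: 29.02
ee_pos: [554.9, 197.1, 253.7]
orientation: [2.135, 2.304, 0.0]
ft_force: [-0.8, -0.1, -1.5]
width: 14.1
grasp_force: 30.0
```

>>> step_arm(
  plan=[
    [-1,0,0,0.01,0,0,0],
    [-1,0,0,0,0,0,0],
  ],
)

```text
t: 29.28
ee_pos: [554.9, 197.1, 253.5]
orientation: [2.135, 2.304, 0.001]
ft_force: [-2.3, -0.2, 4.7]
width: 14.1
grasp_force: 30.0
```

>>> step_arm(
  plan=[
    [-1,0,0,-0.012,0,0,0],
    [-1,0,0,0,0,0,0],
  ],
)

```text
t: 29.52
ee_pos: [554.9, 197.1, 253.6]
orientation: [2.135, 2.304, 0.0]
ft_force: [0.1, -0.3, 1.5]
width: 13.9
grasp_force: 30.0
```

>>> step_arm(
  plan=[
    [-0.62,0,0,0,0,0,0],
    [-0.55,0,0,0,0,0,0],
    [-0.5,0,0,0,0,0,0],
    [-0.5,0,0,0,0,0,0],
    [-0.5,0,0,0,0,0,0],
  ],
)

```text
t: 30.15
ee_pos: [554.8, 197.0, 253.4]
orientation: [2.135, 2.304, -0.0]
ft_force: [-0.6, -0.3, 0.7]
width: 22.1
grasp_force: 0.0
```

```bash
python3 -c "
from h import *
st()
d=img('scene');cv2.imwrite('pics/s6c.png',cv2.resize(d['pixels'][110:210,370:470],None,fx=6,fy=6,interpolation=2)[:,:,::-1])"
```

```text
t 30.15 p [554.8 197.  253.4] F [-0.65 -0.33  0.7 ] M [-0.09  0.02  0.03] w 22.100485372208645 g 0.0
[[-0.076, 0.997, -0.0], [0.997, 0.076, -0.0], [-0.0, -0.0, -1.0]] [ 0.32  0.34  1.68 -0.    1.12  0.25]
```

View pics/s6c.png

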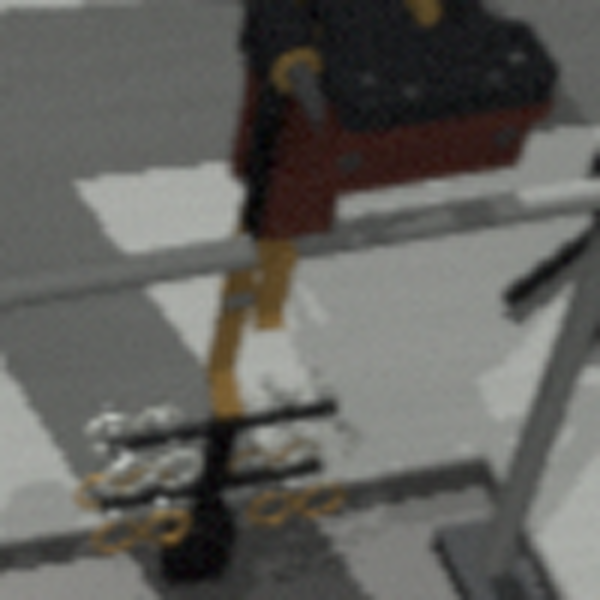

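The rack hangs upright with the bar under the bow at (262,250) and the fingers free of it. Now I open wider and withdraw straight up.

>>> step_arm(
  plan=[
    [0,0,0,0,0,0,0],
    [0.3,0,0,0,0,0,0],
    [0.3,0,0,0,0,0,0],
    [0.3,0,0,0,0,0,0],
    [0.3,0,0,-0.2,0,0,0],
    [0.3,0,0,-0.4,0,0,0],
    [0.3,0,0,-0.6,0,0,0],
    [0.3,0,0,-0.8,0,0,0],
    [0.3,0,0,-0.8,0,0,0],
    [0.3,0,0,0,0,0,0],
    [0.3,0,0,0,0,0,0],
    [0.3,0,0,0,0,0,0],
    [0.3,0,0,0,0,0,0],
    [0.3,0,0,0,0,0,0],
    [0.3,0,0,0,0,0,0],
    [0.3,0,0,0,0,0,0],
    [0.3,0,0,0,0,0,0],
  ],
)

```text
t: 32.33
ee_pos: [554.8, 197.0, 393.5]
orientation: [2.135, 2.304, 0.0]
ft_force: [-0.2, 0.1, -0.6]
width: 57.3
grasp_force: 0.0
```

```bash
python3 - <<'E'
from h import *
st()
a=img('scene');
for i in range(3): b=img('scene')
df=cv2.absdiff(cv2.GaussianBlur(a['pixels'],(5,5),0),cv2.GaussianBlur(b['pixels'],(5,5),0));print('motion diff',df[100:240,350:500].max(),df[250:390,20:200].max())
cv2.imwrite('pics/s7c.png',cv2.resize(b['pixels'][60:260,300:500],None,fx=3,fy=3,interpolation=2)[:,:,::-1])
E
```

```text
t 32.325 p [554.8 197.  393.5] F [-0.25  0.07 -0.6 ] M [-0.07  0.13  0.02] w 57.31346929926278 g 0.0
[[-0.076, 0.997, 0.0], [0.997, 0.076, 0.0], [0.0, 0.0, -1.0]] [ 0.32  0.22  1.52 -0.    1.4   0.25]
motion diff 7 4
```

View pics/s7c.png

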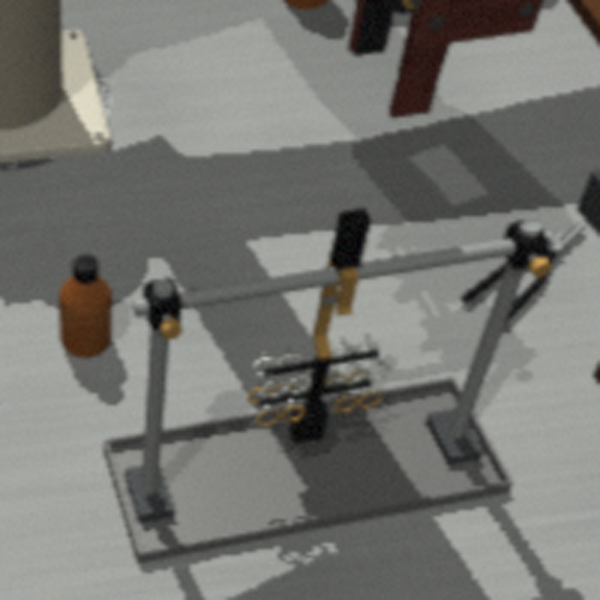

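The rack hangs near the bar's middle, grip at (350,240) and foot at (308,425), clear of the gripper. I let it settle for a few seconds, then hand in.

>>> step_arm(
  plan=[
    [0.3,0,0,0,0,0,0],
    [0.3,0,0,0,0,0,0],
    [0.3,0,0,0,0,0,0],
    [0.3,0,0,0,0,0,0],
    [0.3,0,0,0,0,0,0],
    [0.3,0,0,0,0,0,0],
    [0.3,0,0,0,0,0,0],
    [0.3,0,0,0,0,0,0],
    [0.3,0,0,0,0,0,0],
    [0.3,0,0,0,0,0,0],
    [0.3,0,0,0,0,0,0],
    [0.3,0,0,0,0,0,0],
    [0.3,0,0,0,0,0,0],
    [0.3,0,0,0,0,0,0],
    [0.3,0,0,0,0,0,0],
    [0.3,0,0,0,0,0,0],
    [0.3,0,0,0,0,0,0],
    [0.3,0,0,0,0,0,0],
    [0.3,0,0,0,0,0,0],
    [0.3,0,0,0,0,0,0],
  ],
)

```text
t: 35.02
ee_pos: [554.8, 197.0, 393.5]
orientation: [-2.135, -2.304, -0.0]
ft_force: [0.1, 0.1, 0.4]
width: 57.4
grasp_force: 0.0
```

```bash
python3 -c "
from h import *
print(ctrl.close_job())"
```

```text
the job is handed in; nothing more can be done
None
```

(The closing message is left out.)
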